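# Gauge the meter housings and sort them

## Task

Try each of the two dark blue meter housings on the steel gauge, the dark plate with an upright tongue: lower it upright and squarely over the tongue and press gently, to feel whether it goes fully home on the gauge's base or is stopped on top of the tongue. Set a housing that goes home down upright in the shallow tray, and one that does not in the deep bin; deal with one housing at a time, leaving the other untouched where it lies until the first is set down in its place. Do not drop the housings, press hard or disturb the other things on the bench.

Things in the scene. Friction and masses are not known exactly. Their poses are not given: they have to be found in the camera images.
- housing_1_mid (a point): Meter housing: dark blue plastic box 90 (x) x 52 (y) x 45 mm high, 0.2 to 0.35 kg, window and round key on top. Site at its centre, 22.5 mm above its underside; z up, x along its length. In its underside a centred, blind, unseen pocket 22 mm deep, either 56 (x) x 27.5 (y) or 46 x 35.5 mm: neither looks nor name nor place tell which. Grip it across its 52 mm.
- housing_2_mid (a point): The other meter housing: dark blue plastic box 90 (x) x 52 (y) x 45 mm high, 0.2 to 0.35 kg, window and round key on top. Site at its centre, 22.5 mm above its underside; z up, x along its length. In its underside a centred, blind, unseen pocket 22 mm deep, either 56 (x) x 27.5 (y) or 46 x 35.5 mm: neither looks nor name nor place tell which. Grip it across its 52 mm.
- gauge_seat (a point): Gauge, fixed: dark steel base plate 110 (x) x 80 (y) x 12 mm with a bright steel tongue standing 15 mm high in its middle. Site at the tongue's foot, centre of the plate's upper face, 12 mm above the bench; z up, x along the tongue's length. A housing is tried with its x along the gauge's x, either way round, centred over the tongue.
- gauge: The same gauge; origin on the bench under its centre. A matching housing comes down until its underside is on the plate (play 1.25 mm each way in y, 2 mm in x; the bevel guides it in from up to about 3 mm off, 0.05 rad askew); one that does not match stops on the tongue's top, its underside about 15 mm above the plate, as does a matching one badly aligned: shift it a little and try again.
- tongue_long: Steel tongue 52 (x) x 25 mm (y), top edges bevelled 2.5 mm; its top is 27 mm above the bench, its origin on the bench under its centre. One of the two tongues stands on the gauge and counts; the other is a spare, kept on a wooden block 170 mm beyond the gauge: not to be used.
- tongue_wide: Steel tongue 42 (x) x 33 mm (y), otherwise like the long one. Fixed, on the gauge or on the spare's wooden block.
- pass_tray_in (a point): The shallow tray, for housings that go home: open aluminium tray 150 x 150 mm outside, walls 4 mm thick and 20 mm high, fixed. Site at the centre of its inner floor, 4 to 5 mm above the bench; z up, x and y along its sides.
- reject_bin_in (a point): The deep bin, for housings that do not go home: open aluminium bin 150 x 150 mm outside, walls 4 mm thick and 50 mm high, fixed. Site at the centre of its inner floor, 4 to 5 mm above the bench; z up, x and y along its sides.
- flow_tube: Bystander, to be left alone: brass flow tube 150 mm long along its y, 36 mm square ends, lying on the bench; origin under its centre.
- scanner: Bystander, to be left alone: grey and black hand scanner about 150 mm long along its x, 34 mm high; origin under its handle.
- screwdriver: Bystander, to be left alone: screwdriver lying along its x, handle to -x; origin under its middle.
Mind the look-alikes: they are no part of the job. There is more than one size of the part that bears reject_bin_in; the job needs the largest.

How it is judged:
By the outcome, as a careful person would: the job done as asked, in the order asked, and still so for the second after the job is handed in, with the robot touching nothing.
It also fails if it takes over 72 s, if anything falls off the work surface, if the arm or the gripper's body presses on something with over 40 N, if the wrist force passes 120 N, or if a joint passes its speed limit or range.

## Robot

A 7-joint arm with a two-finger parallel gripper is mounted at the origin on the work surface. World frame = base frame: x ahead of the robot, y to its left, z up, the work surface at z = 0. Lengths are in mm, angles in rad, forces in N, time in s.
With the tool pointing down it reaches from about 425 to 875 mm from the base axis. Payload 4.7 kg.
Tool frame: the origin (TCP) lies midway between the tips of the shut fingers; the grasp point (between the pads) lies 19 mm behind it; z points along the fingers, y is the line along which they close (so a half turn about z gives the same grasp; the last joint's range is limited). The gripper opens to 85 mm and grips with 20 to 120 N. Pads are 22 mm wide; open, the fingers measure 114 mm over their backs; the gripper's body (76 mm by 85 mm) begins 54 mm behind the grasp point. The pads swing forward as they close: fully open they stand 13 mm farther back than shut.
Start: joints at [-1.305, 0.321, -0.07, 1.45, 0.023, 1.371, -0.057], TCP at [161.972, 629.515, 231.349] pointing down, gripper open.
Joint ranges: [-2.86, 2.86], [-0.3, 2.09], [-1.38, 1.24], [0.06, 2.45], [-1.56, 4.7], [0.09, 2.05], [-2.69, 2.69]. Speed limits (rad/s): [2.57, 2.57, 3.14, 3.14, 3.14, 3.14, 3.14].

## Interface

Orientations are given as a unit quaternion [x, y, z, w].
In Python, from station import env gives the robot as it stands.
- The arm moves only by the tool step_arm, never from a script. Its argument "targets" is a list of rows, each a list of 3 entries, a list of its own where there are three numbers: the opening, from 0 (shut) to 1 (fully open), then the shift along the world's x, y, z in mm, then the turn about the world's z in degrees. A call has 1 to 20 rows; each row shifts and turns the commanded pose from where the row before left it; what a row does not reach is not made up. A row lasts 1/12 s, in which the tool goes at most 41.7 mm and 7.16 degrees, less where a joint would pass 70% of its speed; a pose out of reach is approached as far as the arm can. A call with a gripper value outside its range is refused whole. The fingers move at their own pace and stop on an object; "grip_force" is the grip in N (left out, the last holds). Time passes only in rows, so rows that do not move let the fingers close. It gives the time, the measured TCP pose, the force, the opening and the grip force at its end, in the units of the state.
- env.observe(): the state, without advancing time (a new reading comes with each control period).
- env.read_camera(name): name is "scene" or "top" or "wrist"; returns the picture (480x640x3 uint8, red, green, blue); there is no depth.
- env.get_calibration(name): a dict with "camera_matrix" (3x3 intrinsics, pixels), "R" (3x3) and "t" (3): a world point X has camera coordinates R X + t. Camera axes: x right, y down, z forward; pixel columns grow to the right and rows downward; lengths in mm; the calibration is good to about 2 mm. A picture is of the moment at which its call begins: read the wrist's pose just before it. get_calibration takes no time and is no camera call; for the wrist camera it gives the pose at the moment of the call.
- env.finish_job(): hands the job in; it is judged then, once.
Trained networks look in the newest picture that a camera, given by its name, has taken for a name from the list of things; names that differ only in an ending like _2 or _b are one class to them, and where a whole thing is asked for, a point or a joint stands for the part that bears it (a point fixed in the world has none). Each returns a list of dicts, best first, with "confidence" (0 to 1); they miss things now and then, are a little off and sometimes report something else, mostly with a low value. They report only what shows in the picture. A call takes as long as a camera call. They do not tell look-alikes from the thing itself.
- env.regions_of(label, camera): "region" (480x640 bool, what is visible of it) and "position" ([row, column] in pixels, amid what is visible of it).
- env.spot_point(label, camera): "position" ([row, column] in pixels: a listed point, or the origin of a listed thing).
The state is a dict: "t": time; "qpos": joint angles; "joint_velocities": joint speeds; "joint_efforts": joint torques, N m; "eef_pos": TCP position; "ee_rot": TCP orientation; "wrist_force": force on the tool from outside, world axes, zero at the start; "moment": the same for the moment, N m; "opening": opening from 0.0 (shut) to 1.0 (fully open); "finger_force": force on a finger pad.
Only numpy, scipy, OpenCV 4.12 (cv2) and the standard library are available. Lean on these libraries where they do the work, as an engineer would, in place of code of your own. Each camera call takes 0.05 s, during which the arm holds its last target. There are 200 camera calls.

## Working session

There is one attempt and no reset: what is moved stays moved. The work goes in short steps, Python scripts to look and compute and a tool call to move; the robot and the scene stay as the last step left them, time stands still between calls to the robot, and variables do not carry over. Pictures are saved under pics/ and viewed, at most 10 in all, crops included, and the job is handed in when it is done.

Besides the shell and the picture viewer there is one more tool, called after "Request:" in YAML: its name, and indented under it one key for each argument. step_arm: Moves the arm, as the interface text tells. Its arguments: {"type":"object","properties":{"targets":{"type":"array"},"grip_force":{"type":"number"}},"required":["targets"]}

```bash
ls; mkdir -p pics; cat > h.py <<'E'
import numpy as np, cv2
from station import env
def px2w(cam,rc,z):
    c=env.get_calibration(cam);K=np.array(c["camera_matrix"]);R=np.array(c["R"]);t=np.array(c["t"]).ravel()
    d=R.T@np.linalg.solve(K,[rc[1],rc[0],1]);o=-R.T@t
    return o+d*(z-o[2])/d[2]
def save(cam,name):
    im=env.read_camera(cam);cv2.imwrite(f"pics/{name}.png",im[:,:,::-1]);return im
E
python3 - <<'E'
from h import *
np.set_printoptions(precision=1,suppress=True)
save("top","top0")
for l,z in [("housing_1_mid",22.5),("gauge_seat",12),("pass_tray_in",4.5),("reject_bin_in",4.5),("tongue_long",0),("tongue_wide",0),("flow_tube",0),("scanner",0),("screwdriver",0)]:
    for d in env.spot_point(l,"top"): print(l,round(d["confidence"],2),np.array(d["position"]),px2w("top",d["position"],z))
for l in ["housing_1_mid","gauge","pass_tray_in","reject_bin_in"]:
    for d in env.regions_of(l,"top"):
        m=d["region"].astype(np.uint8);c=max(cv2.findContours(m,0,1)[0],key=cv2.contourArea)
        print(l,round(d["confidence"],2),cv2.minAreaRect(c))
o=env.observe();print(o["t"],o["eef_pos"],o["ee_rot"],o["opening"])
E
```

```text
pics
housing_1_mid 0.92 [257.5 289.2] [428.1 200.8  22.5]
gauge_seat 0.72 [234.2 357.7] [492.3  18.2  12. ]
pass_tray_in 0.57 [182.  458.9] [ 637.2 -257.2    4.5]
reject_bin_in 0.96 [331.  214.4] [231.7 399.7   4.5]
reject_bin_in 0.74 [176.5 267. ] [650.  265.8   4.5]
reject_bin_in 0.69 [219.8 124. ] [529.1 652.6   4.5]
tongue_long 0.74 [168.8 344.5] [673.3  54.2   0. ]
tongue_wide 0.71 [228.4 358.3] [509.3  16.1   0. ]
flow_tube 0.57 [213.  193.7] [549.3 464.7   0. ]
screwdriver 0.64 [289.6 525.9] [ 346.4 -433.9    0. ]
housing_1_mid 0.61 ((288.040771484375, 258.3712158203125), (21.029409408569336, 33.738773345947266), 31.607501983642578)
gauge 0.87 ((358.6675109863281, 229.03211975097656), (42.56490707397461, 31.321941375732422), 79.04593658447266)
gauge 0.52 ((527.815673828125, 303.0286865234375), (11.226430892944336, 52.60126876831055), 5.194429397583008)
pass_tray_in 0.85 ((458.5, 183.0), (56.0, 57.0), 90.0)
reject_bin_in 0.71 ((211.8648681640625, 334.310791015625), (46.85371780395508, 46.031715393066406), 9.462321281433105)
reject_bin_in 0.59 ((121.89214324951172, 215.13259887695312), (48.82668685913086, 44.37065505981445), 5.440331935882568)
reject_bin_in 0.57 ((266.4024353027344, 174.37806701660156), (60.29561996459961, 59.633033752441406), 6.34019136428833)
reject_bin_in 0.42 ((538.5, 201.5), (55.0, 25.0), 90.0)
0.7 [162.  629.5 231.4] [0.1 1.  0.  0. ] 0.9969099133091698
```

View pics/top0.png

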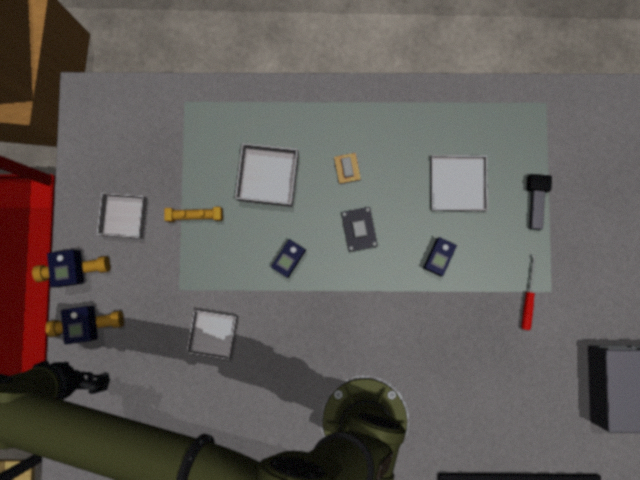

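Candidates by top pixel:
- **Housings:** (288,258) and (439,257) stand loose. The meters on brass tubes at (65,268) and (78,325) are look-alikes.
- **Bins:** (267,176) is the largest. (122,215) and (213,334) are smaller look-alikes.
- **Tray:** (458,183).
- **Gauge:** dark plate at (359,229). The spare tongue stands on wood at (346,168).

I'll start with the housing at (288,258).

```bash
python3 - <<'E'
from h import *
np.set_printoptions(precision=3,suppress=True)
o=env.observe();print(o["ee_rot"],o["eef_pos"],o["wrist_force"])
c=env.get_calibration("wrist");R=np.array(c["R"]);print(-R.T@np.array(c["t"]).ravel(),R.T)
print(px2w("top",[257,439],22.5),px2w("top",[229,359.5],12),px2w("top",[175,267],50),px2w("top",[183,458.5],20))
E
```

```text
[0.126 0.992 0.    0.   ] [161.959 629.531 231.394] [ 0.832  0.17  -0.365]
[ 93.195 645.77  373.323] [[ 0.249  0.93   0.272]
 [ 0.969 -0.239 -0.069]
 [ 0.001  0.281 -0.96 ]]
[ 431.533 -197.519   22.5  ] [506.416  13.4    12.   ] [644.693 259.859  50.   ] [ 631.434 -252.543   20.   ]
```

Request:
step_arm:
  targets:
    - [1,[20,-33,0],0]
    - [1,[20,-33,0],0]
    - [1,[20,-33,0],0]
    - [1,[20,-33,0],0]
    - [1,[20,-33,0],0]
    - [1,[20,-33,0],0]
    - [1,[20,-33,0],0]
    - [1,[20,-33,0],0]
    - [1,[20,-33,0],0]
    - [1,[20,-33,0],0]
    - [1,[20,-33,0],0]
    - [1,[20,-33,0],0]
    - [1,[10,-20,0],0]
    - [1,[0,0,0],0]
    - [1,[0,0,0],0]

```text
t: 1.95
eef_pos: [412.5, 212.5, 231.6]
ee_rot: [0.127, 0.992, 0.001, 0.0]
wrist_force: [-0.3, 0.7, 0.6]
opening: 1.001
finger_force: 0.0
```

```bash
cat >> h.py <<'E'
def look(l,cam,z,bottom=None):
    for d in env.regions_of(l,cam)[:3]:
        m=d["region"].astype(np.uint8);c=max(cv2.findContours(m,0,1)[0],key=cv2.contourArea)
        w=np.array([px2w(cam,[p[0][1],p[0][0]],z)[:2] for p in c],np.float32)
        print(l,"reg",round(d["confidence"],2),d["position"],cv2.minAreaRect(w))
    for d in env.spot_point(l,cam)[:3]: print(l,"pt",round(d["confidence"],2),np.round(d["position"],1),np.round(px2w(cam,d["position"],z),1))
E
python3 - <<'E'
from h import *
save("wrist","w1")
look("housing_1_mid","wrist",22.5)
look("housing_1_mid","wrist",45)
E
```

```text
housing_1_mid reg 0.87 [218.1, 322.2] ((427.9056396484375, 203.90203857421875), (55.94976043701172, 100.77783966064453), 58.16657638549805)
housing_1_mid pt 0.58 [218.9 320.9] [425.4 207.9  22.5]
housing_1_mid reg 0.87 [218.1, 322.2] ((422.2359619140625, 205.85816955566406), (52.34024429321289, 94.28392028808594), 58.2474365234375)
housing_1_mid pt 0.58 [218.9 320.9] [420.1 209.2  45. ]
```

View pics/w1.png

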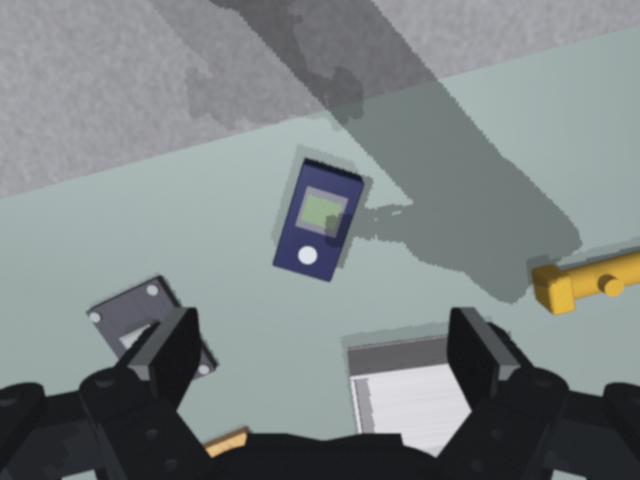

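The picture shows the housing's top face, with corners near (305,163), (362,182), (330,282) and (273,265), clear of its neighbours. The gauge is at (150,325) and the big bin at the lower right.

```bash
python3 - <<'E'
from h import *
P=np.array([px2w("wrist",[v,u],45)[:2] for u,v in [(305,163),(362,182),(330,282),(273,265)]]);print(P,P.mean(0))
a=P[3]-P[0];b=P[2]-P[1];c=P[1]-P[0];print([np.degrees(np.arctan2(v[1],v[0])) for v in (a,b,c)],np.linalg.norm(a),np.linalg.norm(c))
look("gauge","wrist",12)
E
```

```text
[[373.79947254 208.33988733]
 [399.12025468 247.92771657]
 [474.91255493 203.10173228]
 [448.46023764 160.82034258]] [424.07312995 205.04741969]
[np.float64(-32.47564308850794), np.float64(-30.601424168961394), np.float64(57.3966010421381)] 88.50049140259465 46.99295938587058
gauge reg 0.78 [310.5, 133.5] ((477.83880615234375, 14.305225372314453), (57.836551666259766, 86.28117370605469), 12.487786293029785)
```

Request:
step_arm:
  targets:
    - [1,[6,-4,-20],-6]
    - [1,[6,-3.5,-25],-6]
    - [1,[0,0,-25],-5]
    - [1,[0,0,-25],0]
    - [1,[0,0,-25],0]
    - [1,[0,0,-25],0]
    - [1,[0,0,-20],0]
    - [1,[0,0,-18],0]
    - [1,[0,0,-14],0]
    - [1,[0,0,-12],0]
    - [1,[0,0,-10],0]
    - [1,[0,0,0],0]

```text
t: 3.3
eef_pos: [422.4, 205.6, 10.5]
ee_rot: [0.27, 0.963, -0.001, -0.001]
wrist_force: [-0.5, -0.8, 0.3]
opening: 0.996
finger_force: 0.0
```

Request:
step_arm:
  targets:
    - [0.2,[0,0,0],0]
    - [0.2,[0,0,0],0]
    - [0.2,[0,0,0],0]
    - [0.2,[0,0,0],0]
    - [0.2,[0,0,0],0]
    - [0.2,[0,0,0],0]
    - [0.2,[0,0,0],0]
    - [0.2,[0,0,0],0]
  grip_force: 40

```text
t: 3.97
eef_pos: [424.7, 206.4, 13.3]
ee_rot: [0.271, 0.963, 0.001, 0.001]
wrist_force: [-0.0, -0.6, 6.6]
opening: 0.601
finger_force: 44.1
```

Request:
step_arm:
  targets:
    - [0.2,[0,0,10],0]
    - [0.2,[0,0,20],0]
    - [0.2,[0,0,30],0]
    - [0.2,[0,0,35],0]
    - [0.2,[0,0,35],0]
    - [0.2,[0,0,30],0]
    - [0.2,[14,-24,30],6]
    - [0.2,[14,-24,20],6]
    - [0.2,[14,-24,10],6]
    - [0.2,[14,-24,0],6]
    - [0.2,[14,-24,0],6]
    - [0.2,[14,-24,0],6]
    - [0.2,[14,-24,0],6]
    - [0.2,[14,-22,0],0]
    - [0.2,[3,0,0],0]
    - [0.2,[0,0,0],0]
    - [0.2,[0,0,0],0]

```text
t: 5.38
eef_pos: [538.3, 16.7, 232.0]
ee_rot: [-0.092, 0.996, 0.0, -0.001]
wrist_force: [-1.6, 1.3, -2.1]
opening: 0.602
finger_force: 43.2
```

```bash
python3 - <<'E'
from h import *
save("wrist","w2")
o=env.observe();print(o["t"],o["eef_pos"],o["ee_rot"],o["wrist_force"],o["opening"])
look("gauge","wrist",12);look("gauge_seat","wrist",12)
look("tongue_wide","wrist",0);look("tongue_long","wrist",0)
E
```

```text
5.4333 [538.1737077   17.34023492 232.04620724] [-9.28390031e-02  9.95680841e-01  4.57689641e-04 -6.10218427e-04] [-0.09494859  0.32665585 -2.2798368 ] 0.6013008839621157
gauge reg 0.77 [132.1, 327.7] ((493.2291259765625, 11.960437774658203), (81.8167953491211, 80.2077407836914), 11.800241470336914)
gauge_seat reg 0.64 [130.9, 327.1] ((494.1915588378906, 11.458576202392578), (83.87422943115234, 81.92139434814453), 11.262797355651855)
gauge_seat pt 0.56 [15.5 70.1] [ 432.5 -205.1   12. ]
tongue_wide reg 0.67 [162.3, 329.4] ((509.69049072265625, 14.386935234069824), (45.652950286865234, 35.971092224121094), 10.660431861877441)
tongue_wide pt 0.64 [161.9 326.9] [507.8  12.7   0. ]
tongue_long reg 0.52 [130.2, 328.1] ((494.63671875, 11.129791259765625), (83.98345184326172, 83.81551361083984), 10.637861251831055)
```

View pics/w2.png

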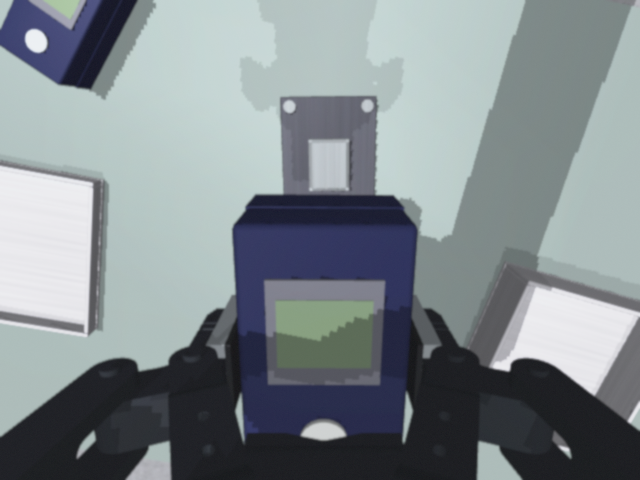

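```bash
python3 - <<'E'
from h import *
np.set_printoptions(precision=1,suppress=True)
im=cv2.imread("pics/w2.png")
cv2.imwrite("pics/c2.png",cv2.resize(im[80:260,220:430],None,fx=3.3,fy=3.3,interpolation=cv2.INTER_CUBIC))
d=env.regions_of("tongue_wide","wrist")[0];m=d["region"].astype(np.uint8);c=max(cv2.findContours(m,0,1)[0],key=cv2.contourArea)
w=np.array([px2w("wrist",[p[0][1],p[0][0]],25)[:2] for p in c],np.float32);print(cv2.minAreaRect(w))
for u,v in [(281,97),(376,97)]: print(px2w("wrist",[v,u],12))
for u,v,z in [(235,230,263.7),(415,230,263.7),(250,197,218.7),(400,197,218.7)]: print(px2w("wrist",[v,u],z))
E
```

```text
((507.2476501464844, 12.872969627380371), (42.60542678833008, 33.569217681884766), 10.598283767700195)
[461.9 -35.   12. ]
[447.5  41.7  12. ]
[503.3 -16.6 263.7]
[494.3  31.9 263.7]
[503.4 -20.  218.7]
[493.   35.5 218.7]
```

View pics/c2.png

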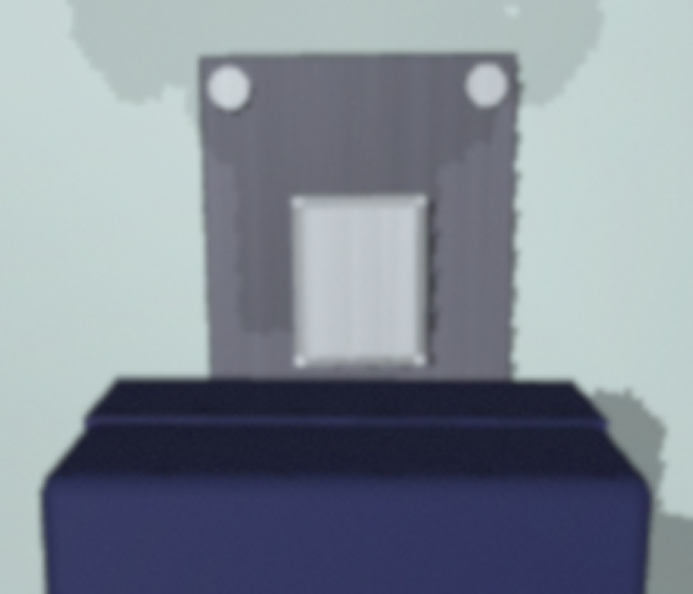

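The plate carries the wide tongue, at crop pixel (360,280), about (507.5, 13) with yaw 10.6°. The held housing is parallel to it. I'll take a lower look beside the tongue so that both are at a similar range.

Request:
step_arm:
  targets:
    - [0.2,[12,2,-30],0]
    - [0.2,[12,2,-30],0]
    - [0.2,[12,2,-30],0]
    - [0.2,[0,0,-30],0]
    - [0.2,[0,0,-25],0]
    - [0.2,[0,0,-15],0]
    - [0.2,[0,0,0],0]
    - [0.2,[0,0,0],0]

```text
t: 6.55
eef_pos: [574.5, 22.0, 71.9]
ee_rot: [-0.092, 0.996, -0.0, -0.001]
wrist_force: [0.2, -0.8, -1.6]
opening: 0.604
finger_force: 43.1
```

```bash
python3 - <<'E'
from h import *
np.set_printoptions(precision=1,suppress=True)
o=env.observe();print(o["t"],o["eef_pos"],o["ee_rot"],o["wrist_force"])
im=save("wrist","w3")
d=env.regions_of("tongue_wide","wrist")
for d in d[:2]:
    m=d["region"].astype(np.uint8);c=max(cv2.findContours(m,0,1)[0],key=cv2.contourArea);print(cv2.boundingRect(c))
    w=np.array([px2w("wrist",[p[0][1],p[0][0]],26)[:2] for p in c],np.float32);print(d["confidence"],cv2.minAreaRect(w))
E
```

```text
6.55 [574.5  22.   71.9] [-0.1  1.  -0.  -0. ] [ 0.2 -0.8 -1.6]
(298, 71, 78, 101)
0.66 ((508.7002868652344, 13.930145263671875), (42.15769577026367, 32.94265365600586), 11.164449691772461)
```

View pics/w3.png

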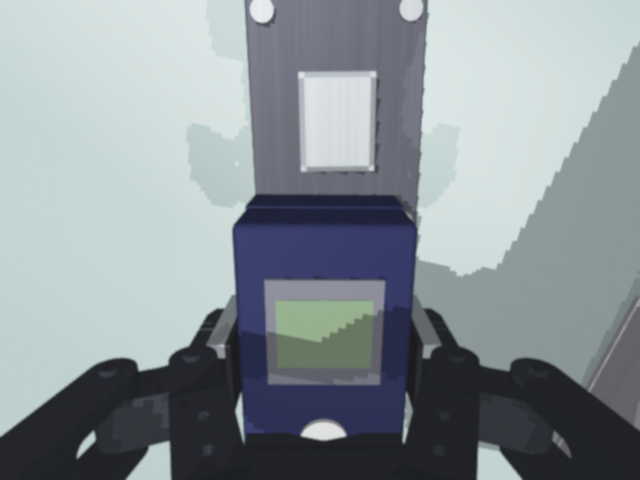

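The tongue is at (338,120) and its centreline is parallel to the housing's, whose end edge is centred at (325,196). The relative shift is about (-70, -7) mm.

Request:
step_arm:
  targets:
    - [0.2,[-20,-2,0],0]
    - [0.2,[-25,-2.5,0],0]
    - [0.2,[-20,-2,0],0]
    - [0.2,[-4.7,-0.2,-6],0]
    - [0.2,[0,0,-10],0]
    - [0.2,[0,0,-9],0]
    - [0.2,[0,0,0],0]
    - [0.2,[0,0,0],0]

```text
t: 7.32
eef_pos: [505.7, 15.2, 46.8]
ee_rot: [-0.092, 0.996, -0.0, -0.0]
wrist_force: [-1.0, -0.0, -2.1]
opening: 0.602
finger_force: 43.1
```

Request:
step_arm:
  targets:
    - [0.2,[0,0,-2],0]
    - [0.2,[0,0,-2],0]
    - [0.2,[0,0,-2],0]
    - [0.2,[0,0,-1],0]
    - [0.2,[0,0,0],0]

```text
t: 7.73
eef_pos: [505.5, 15.2, 40.4]
ee_rot: [-0.092, 0.996, -0.0, 0.0]
wrist_force: [-0.0, -0.2, -2.2]
opening: 0.6
finger_force: 43.4
```

Request:
step_arm:
  targets:
    - [0.2,[0,0,-1],0]
    - [0.2,[0,0,-1],0]
    - [0.2,[0,0,0],0]

```text
t: 7.98
eef_pos: [505.6, 15.3, 40.1]
ee_rot: [-0.092, 0.996, 0.0, -0.0]
wrist_force: [-5.7, -0.6, 12.3]
opening: 0.605
finger_force: 45.2
```

Request:
step_arm:
  targets:
    - [0.2,[0,0,3],0]
    - [0.2,[-0.5,2.5,0],0]
    - [0.2,[0,0,-1.5],0]
    - [0.2,[0,0,-1.5],0]
    - [0.2,[0,0,0],0]

```text
t: 8.4
eef_pos: [505.2, 18.5, 40.3]
ee_rot: [-0.092, 0.996, 0.001, -0.0]
wrist_force: [-7.1, 1.0, 18.2]
opening: 0.601
finger_force: 45.5
```

Request:
step_arm:
  targets:
    - [0.2,[0,0,3],0]
    - [0.2,[1,-5,0],0]
    - [0.2,[0,0,-1.5],0]
    - [0.2,[0,0,-1.5],0]
    - [0.2,[0,0,0],0]

```text
t: 8.82
eef_pos: [506.3, 11.8, 40.2]
ee_rot: [-0.092, 0.996, 0.0, -0.0]
wrist_force: [-6.4, -2.3, 19.4]
opening: 0.599
finger_force: 45.6
```

Request:
step_arm:
  targets:
    - [0.2,[0,0,3],0]
    - [0.2,[2,3,0],0]
    - [0.2,[0,0,-1.5],0]
    - [0.2,[0,0,-1.5],0]
    - [0.2,[0,0,0],0]

```text
t: 9.23
eef_pos: [508.5, 16.3, 40.0]
ee_rot: [-0.092, 0.996, 0.001, 0.0]
wrist_force: [-6.3, 1.0, 18.5]
opening: 0.602
finger_force: 45.6
```

Request:
step_arm:
  targets:
    - [0.2,[0,0,3],0]
    - [0.2,[-5,-1,0],0]
    - [0.2,[0,0,-1.5],0]
    - [0.2,[0,0,-1.5],0]
    - [0.2,[0,0,0],0]

```text
t: 9.65
eef_pos: [502.1, 14.7, 40.0]
ee_rot: [-0.092, 0.996, 0.001, -0.001]
wrist_force: [-8.5, -0.3, 22.1]
opening: 0.604
finger_force: 46.1
```

It stops on the tongue top at every shift I tried, with the TCP 27 mm plus 13 mm above the bench each time. This one is a reject, so it goes to the big bin.

Request:
step_arm:
  targets:
    - [0.2,[0,0,15],0]
    - [0.2,[0,0,30],0]
    - [0.2,[0,0,35],0]
    - [0.2,[0,0,35],0]
    - [0.2,[5,10,35],0]
    - [0.2,[15,25,25],-3]
    - [0.2,[20,28,10],-3]
    - [0.2,[20,28,0],-3]
    - [0.2,[20,28,0],-3]
    - [0.2,[20,28,0],-3]
    - [0.2,[20,28,0],-2]
    - [0.2,[20,28,0],0]
    - [0.2,[20,28,0],0]
    - [0.2,[20,15,0],0]
    - [0.2,[0,0,0],0]
    - [0.2,[0,0,0],0]

```text
t: 10.98
eef_pos: [682.3, 261.7, 219.8]
ee_rot: [0.055, 0.998, -0.001, -0.002]
wrist_force: [0.4, -1.2, -2.3]
opening: 0.605
finger_force: 43.3
```

```bash
python3 - <<'E'
from h import *
np.set_printoptions(precision=2,suppress=True)
o=env.observe();print(o["t"],o["eef_pos"],o["ee_rot"],o["wrist_force"])
im=save("wrist","w4")
look("reject_bin_in","wrist",50);look("reject_bin_in","wrist",4.5)
E
```

```text
10.9833 [682.25 261.73 219.78] [ 0.06  1.   -0.   -0.  ] [ 0.43 -1.22 -2.33]
reject_bin_in reg 0.94 [127.6, 317.7] ((649.2027587890625, 259.2638854980469), (150.520751953125, 149.83348083496094), 84.05386352539062)
reject_bin_in pt 0.7 [160.5 320.6] [643.8 259.9  50. ]
reject_bin_in reg 0.94 [127.6, 317.7] ((655.2798461914062, 258.4661865234375), (173.00628662109375, 172.16900634765625), 84.04153442382812)
reject_bin_in pt 0.7 [160.5 320.6] [648.9 259.6   4.5]
```

View pics/w4.png

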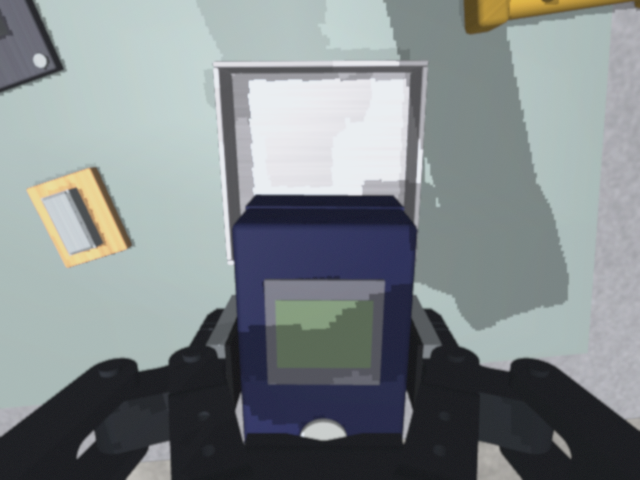

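The picture shows the large bin square to the housing, inside spanning about columns 220–425. I'll centre the housing and lower it.

Request:
step_arm:
  targets:
    - [0.2,[-20,-1,0],0]
    - [0.2,[-17,-1,0],0]
    - [0.2,[0,0,-30],0]
    - [0.2,[0,0,-35],0]
    - [0.2,[0,0,-35],0]
    - [0.2,[0,0,-30],0]
    - [0.2,[0,0,-25],0]
    - [0.2,[0,0,-20],0]
    - [0.2,[0,0,-12],0]
    - [0.2,[0,0,-8],0]
    - [0.2,[0,0,0],0]
    - [0.2,[0,0,0],0]

```text
t: 12.23
eef_pos: [646.4, 258.8, 29.5]
ee_rot: [0.056, 0.998, 0.0, 0.001]
wrist_force: [-1.0, -0.1, -1.6]
opening: 0.601
finger_force: 43.4
```

Request:
step_arm:
  targets:
    - [0.2,[0,0,-2],0]
    - [0.2,[0,0,-2],0]
    - [0.2,[0,0,-1.5],0]
    - [0.2,[0,0,0],0]

```text
t: 12.57
eef_pos: [645.9, 258.9, 23.1]
ee_rot: [0.056, 0.998, 0.0, 0.0]
wrist_force: [0.7, 1.3, -1.8]
opening: 0.603
finger_force: 43.4
```

Request:
step_arm:
  targets:
    - [0.2,[0,0,-1.5],0]
    - [0.2,[0,0,-1.5],0]
    - [0.2,[0,0,-1.5],0]
    - [0.2,[0,0,0],0]

```text
t: 12.9
eef_pos: [645.5, 258.7, 17.9]
ee_rot: [0.056, 0.998, -0.0, -0.0]
wrist_force: [-0.0, 0.2, -1.8]
opening: 0.606
finger_force: 43.4
```

Request:
step_arm:
  targets:
    - [0.2,[0,0,-1],0]
    - [0.2,[0,0,0],0]

```text
t: 13.07
eef_pos: [645.9, 258.8, 17.6]
ee_rot: [0.056, 0.998, 0.0, 0.0]
wrist_force: [0.2, 0.1, -1.2]
opening: 0.608
finger_force: 43.3
```

Request:
step_arm:
  targets:
    - [0.2,[0,0,-1],0]
    - [0.2,[0,0,0],0]

```text
t: 13.23
eef_pos: [645.9, 258.8, 17.5]
ee_rot: [0.056, 0.998, 0.0, -0.0]
wrist_force: [-2.4, 0.2, 4.0]
opening: 0.601
finger_force: 44.0
```

Request:
step_arm:
  targets:
    - [0.5,[0,0,0],0]
    - [1,[0,0,0],0]
    - [1,[0,0,0],0]
    - [1,[0,0,0],0]
    - [1,[0,0,0],0]
    - [1,[0,0,0],0]
    - [1,[0,0,15],0]
    - [1,[0,0,25],0]
    - [1,[0,0,35],0]
    - [1,[0,0,35],0]
    - [1,[0,0,35],0]
    - [1,[0,0,35],0]
    - [1,[0,0,35],0]
    - [1,[0,0,0],0]

```text
t: 14.4
eef_pos: [649.5, 259.5, 242.0]
ee_rot: [0.056, 0.998, 0.003, 0.007]
wrist_force: [1.0, 0.9, 0.9]
opening: 1.002
finger_force: 0.0
```

```bash
python3 - <<'E'
from h import *
o=env.observe();print(o["t"],o["eef_pos"],o["opening"],o["wrist_force"])
save("top","t5");look("housing_1_mid","top",45)
E
```

```text
14.4 [649.51308769 259.47641261 241.96927435] 1.001620682760253 [1.01023194 0.88684049 0.89213809]
housing_1_mid reg 0.84 [170.8, 273.9] ((649.9774780273438, 244.61492919921875), (83.68730163574219, 31.93038558959961), 0.8983057141304016)
housing_1_mid reg 0.69 [235.7, 351.8] ((501.5202941894531, 17.076740264892578), (105.16433715820312, 78.13961791992188), 11.67635440826416)
housing_1_mid pt 0.84 [174.  269.2] [648.5 254.7  45. ]
housing_1_mid pt 0.15 [289.7 526.8] [ 346.4 -420.4   45. ]
```

Request:
step_arm:
  targets:
    - [1,[-16,-33,0],0]
    - [1,[-16,-33,0],0]
    - [1,[-16,-33,0],0]
    - [1,[-16,-33,0],0]
    - [1,[-16,-33,0],0]
    - [1,[-16,-33,0],0]
    - [1,[-16,-33,0],0]
    - [1,[-16,-33,0],0]
    - [1,[-16,-33,0],0]
    - [1,[-16,-33,0],0]
    - [1,[-16,-33,0],0]
    - [1,[-16,-33,0],0]
    - [1,[-16,-33,0],0]
    - [1,[-16,-33,0],0]
    - [1,[0,0,0],0]
    - [1,[0,0,0],0]

```text
t: 15.88
eef_pos: [420.0, -204.8, 230.4]
ee_rot: [0.058, 0.998, 0.001, -0.001]
wrist_force: [-0.6, -0.1, -0.8]
opening: 0.999
finger_force: 0.0
```

```bash
python3 - <<'E'
from h import *
o=env.observe();print(o["t"],o["eef_pos"],o["ee_rot"],o["opening"],o["wrist_force"])
save("wrist","w6");look("housing_1_mid","wrist",45)
E
```

```text
15.8833 [ 419.97357705 -204.76089755  230.43584196] [ 5.84706227e-02  9.98288674e-01  6.22129291e-04 -7.22329169e-04] 0.9990090020478525 [-0.60132973 -0.09806462 -0.77097191]
```

View pics/w6.png

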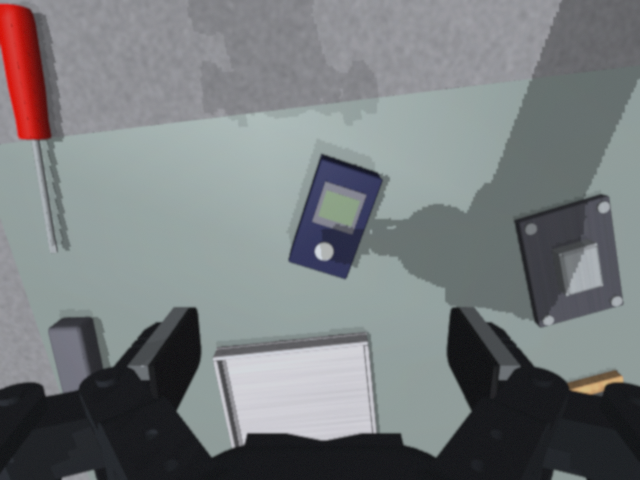

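The second housing's top face has corners near (322,158), (381,178), (345,278) and (289,262). The tray is in the foreground.

```bash
python3 - <<'E'
from h import *
np.set_printoptions(precision=1,suppress=True)
P=np.array([px2w("wrist",[v,u],45)[:2] for u,v in [(322,159),(382,179),(346,278),(289,262)]]);print(P.mean(0))
a=P[3]-P[0];b=P[2]-P[1];c=P[1]-P[0];e=P[2]-P[3];print([np.degrees(np.arctan2(v[1],v[0])) for v in (a,b,c,e)],np.linalg.norm(a),np.linalg.norm(c))
look("housing_1_mid","wrist",45)
print(px2w("wrist",[(333+443)/2,300],20))
E
```

```text
[ 433.9 -195.5]
[np.float64(-24.32123285677883), np.float64(-24.267993155633675), np.float64(65.46797591139303), np.float64(67.01134058014975)] 88.644842475451 49.43495957884635
[ 604.3 -246.2   20. ]
```

Request:
step_arm:
  targets:
    - [1,[8,5,-20],-6]
    - [1,[7.5,4.5,-25],-6]
    - [1,[0,0,-25],-5.6]
    - [1,[0,0,-25],0]
    - [1,[0,0,-25],0]
    - [1,[0,0,-25],0]
    - [1,[0,0,-20],0]
    - [1,[0,0,-18],0]
    - [1,[0,0,-14],0]
    - [1,[0,0,-12],0]
    - [1,[0,0,-8],0]
    - [1,[0,0,0],0]
    - [1,[0,0,0],0]

```text
t: 17.22
eef_pos: [437.3, -193.3, 14.1]
ee_rot: [0.208, 0.978, -0.0, -0.0]
wrist_force: [-0.8, 0.7, -0.1]
opening: 0.998
finger_force: 0.0
```

Request:
step_arm:
  targets:
    - [0.2,[0,0,0],0]
    - [0.2,[0,0,0],0]
    - [0.2,[0,0,0],0]
    - [0.2,[0,0,0],0]
    - [0.2,[0,0,0],0]
    - [0.2,[0,0,0],0]
    - [0.2,[0,0,0],0]
    - [0.2,[0,0,0],0]
  grip_force: 40

```text
t: 17.88
eef_pos: [438.0, -194.6, 15.4]
ee_rot: [0.208, 0.978, -0.0, 0.001]
wrist_force: [-1.6, -2.1, 5.9]
opening: 0.601
finger_force: 43.2
```

Request:
step_arm:
  targets:
    - [0.2,[0,0,10],0]
    - [0.2,[0,0,20],0]
    - [0.2,[0,0,30],0]
    - [0.2,[0,0,30],0]
    - [0.2,[8,10,20],0]
    - [0.2,[16,25,0],5.6]
    - [0.2,[16,26,0],6]
    - [0.2,[16,26,0],6]
    - [0.2,[16,26,0],6]
    - [0.2,[16,26,0],6]
    - [0.2,[16,26,0],5]
    - [0.2,[16,26,0],0]
    - [0.2,[17,26,0],0]
    - [0.2,[0,0,-30],0]
    - [0.2,[0,0,-18],0]
    - [0.2,[0,0,0],0]
    - [0.2,[0,0,0],0]

```text
t: 19.3
eef_pos: [572.9, 23.3, 75.7]
ee_rot: [-0.092, 0.996, -0.0, -0.002]
wrist_force: [0.4, -0.8, -1.9]
opening: 0.598
finger_force: 43.0
```

```bash
python3 - <<'E'
from h import *
np.set_printoptions(precision=3,suppress=True)
o=env.observe();print(o["t"],o["eef_pos"],o["ee_rot"],o["wrist_force"])
im=save("wrist","w7")
for d in env.regions_of("tongue_wide","wrist")[:2]:
    m=d["region"].astype(np.uint8);c=max(cv2.findContours(m,0,1)[0],key=cv2.contourArea);print(cv2.boundingRect(c))
    w=np.array([px2w("wrist",[p[0][1],p[0][0]],26)[:2] for p in c],np.float32);print(d["confidence"],cv2.minAreaRect(w))
z=o["eef_pos"][2]-15.4
print(px2w("wrist",[195.5,325],z), px2w("wrist",[195.5,325],o["eef_pos"][2]-13.3))
E
```

```text
19.3 [572.859  23.302  75.663] [-0.092  0.996 -0.    -0.002] [ 0.394 -0.772 -1.885]
(295, 76, 76, 98)
0.94 ((509.1850280761719, 13.601822853088379), (41.948944091796875, 32.95098876953125), 11.119243621826172)
[534.378  14.527  60.263] [533.989  14.446  62.363]
```

View pics/w7.png

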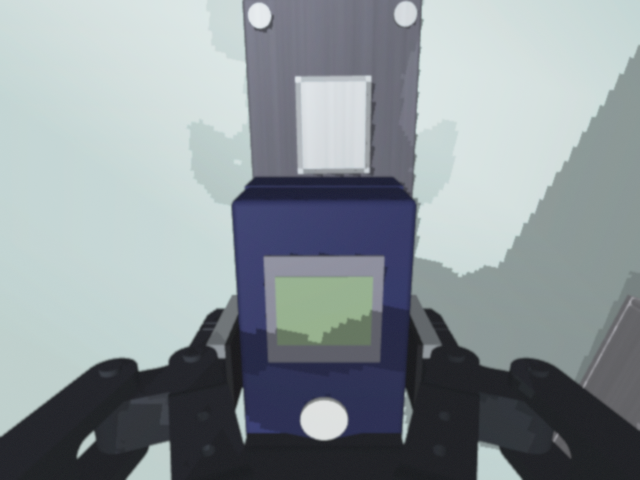

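The housing end edge is at row 177, mid-column 325. The tongue is centred at (333,124), parallel.

```bash
python3 - <<'E'
from h import *
o=env.observe();z=o["eef_pos"][2]-15.4
e=px2w("wrist",[177,325],z)[:2];a=np.radians(10.6);h=e+45*np.array([np.cos(a),np.sin(a)])
print(o["t"],e,h,np.array([509,13.8])-h,h-o["eef_pos"][:2])
E
```

```text
19.4 [527.08172747  13.15434238] [571.31381818  21.43215316] [-62.31381818  -7.63215316] [-3.56330917 -1.52886183]
```

Request:
step_arm:
  targets:
    - [0.2,[-20,-2.4,0],0]
    - [0.2,[-22,-2.8,0],0]
    - [0.2,[-20.3,-2.4,0],0]
    - [0.2,[0,0,-8],0]
    - [0.2,[0,0,-10],0]
    - [0.2,[0,0,-9],0]
    - [0.2,[0,0,0],0]
    - [0.2,[0,0,0],0]

```text
t: 20.07
eef_pos: [512.2, 15.5, 48.9]
ee_rot: [-0.092, 0.996, -0.0, -0.0]
wrist_force: [0.3, -0.1, -2.8]
opening: 0.601
finger_force: 43.0
```

Request:
step_arm:
  targets:
    - [0.2,[0,0,-2],0]
    - [0.2,[0,0,-2],0]
    - [0.2,[0,0,-2],0]
    - [0.2,[0,0,-1],0]
    - [0.2,[0,0,0],0]

```text
t: 20.48
eef_pos: [511.8, 15.7, 42.1]
ee_rot: [-0.092, 0.996, -0.0, -0.0]
wrist_force: [-0.5, -0.2, -2.4]
opening: 0.601
finger_force: 43.1
```

Request:
step_arm:
  targets:
    - [0.2,[0,0,-1.5],0]
    - [0.2,[0,0,-1.5],0]
    - [0.2,[0,0,0],0]

```text
t: 20.73
eef_pos: [511.8, 15.7, 39.1]
ee_rot: [-0.092, 0.996, 0.0, -0.0]
wrist_force: [0.7, 0.3, -3.6]
opening: 0.603
finger_force: 43.1
```

Request:
step_arm:
  targets:
    - [0.2,[0,0,-2],0]
    - [0.2,[0,0,-2],0]
    - [0.2,[0,0,-2],0]
    - [0.2,[0,0,0],0]

```text
t: 21.07
eef_pos: [511.6, 15.7, 32.9]
ee_rot: [-0.092, 0.996, -0.0, -0.0]
wrist_force: [-0.2, 0.0, -3.1]
opening: 0.603
finger_force: 43.1
```

Request:
step_arm:
  targets:
    - [0.2,[0,0,-2],0]
    - [0.2,[0,0,-2],0]
    - [0.2,[0,0,-1],0]
    - [0.2,[0,0,0],0]

```text
t: 21.4
eef_pos: [511.7, 15.7, 28.0]
ee_rot: [-0.092, 0.996, -0.0, -0.0]
wrist_force: [0.4, 0.1, -3.2]
opening: 0.603
finger_force: 43.1
```

Request:
step_arm:
  targets:
    - [0.2,[0,0,-1],0]
    - [0.2,[0,0,-1],0]
    - [0.2,[0,0,0],0]

```text
t: 21.65
eef_pos: [512.0, 15.7, 27.5]
ee_rot: [-0.092, 0.996, 0.0, -0.0]
wrist_force: [-3.9, -0.3, 8.4]
opening: 0.603
finger_force: 44.3
```

It went fully home on the plate, with the TCP at 27.5 and gentle contact. It goes to the tray.

Request:
step_arm:
  targets:
    - [0.2,[0,0,8],0]
    - [0.2,[0,0,15],0]
    - [0.2,[0,0,25],0]
    - [0.2,[0,0,35],0]
    - [0.2,[0,0,35],0]
    - [0.2,[4,-7,35],0]
    - [0.2,[16,-27,25],-3]
    - [0.2,[16,-27,10],-3]
    - [0.2,[16,-27,0],-2.6]
    - [0.2,[16,-27,0],-2]
    - [0.2,[16,-27,0],0]
    - [0.2,[16,-27,0],0]
    - [0.2,[16,-27,0],0]
    - [0.2,[16,-27,0],0]
    - [0.2,[16,-27,0],0]
    - [0.2,[12,-21,0],0]
    - [0.2,[0,0,0],0]
    - [0.2,[0,0,0],0]

```text
t: 23.15
eef_pos: [671.4, -257.3, 213.6]
ee_rot: [0.002, 1.0, -0.001, -0.001]
wrist_force: [-0.4, 0.2, -2.7]
opening: 0.602
finger_force: 43.4
```

```bash
python3 - <<'E'
from h import *
o=env.observe();print(o["t"],o["eef_pos"],o["ee_rot"],o["wrist_force"])
im=save("wrist","w8")
look("pass_tray_in","wrist",20);look("pass_tray_in","wrist",4.5)
E
```

```text
23.15 [ 671.42562394 -257.33972973  213.61643853] [ 1.67751679e-03  9.99998122e-01 -5.73783548e-04 -7.83344680e-04] [-0.4167159   0.24028012 -2.71683172]
pass_tray_in reg 0.59 [116.6, 329.8] ((616.836181640625, -251.7828826904297), (150.05938720703125, 115.2997055053711), 89.6065902709961)
pass_tray_in reg 0.54 [113.4, 56.4] ((589.9927978515625, -461.4506530761719), (73.44744873046875, 139.8061981201172), 85.8367691040039)
pass_tray_in pt 0.67 [152.8 327.8] [ 630.  -251.4   20. ]
pass_tray_in reg 0.59 [116.6, 329.8] ((618.0018310546875, -250.780029296875), (157.14170837402344, 120.76036834716797), 89.67234802246094)
pass_tray_in reg 0.54 [113.4, 56.4] ((590.18505859375, -470.3434753417969), (76.89520263671875, 146.3918914794922), 85.87957000732422)
pass_tray_in pt 0.67 [152.8 327.8] [ 631.5 -251.1    4.5]
```

View pics/w8.png

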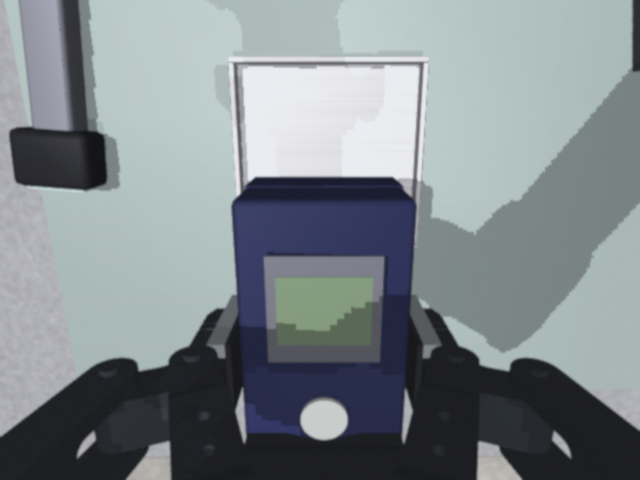

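The tray is square to the housing, with columns 230–427 spanning its near edge. The centre works out at about (634, -252).

Request:
step_arm:
  targets:
    - [0.2,[-17,3,0],0]
    - [0.2,[-17,3,0],0]
    - [0.2,[0,0,-30],0]
    - [0.2,[0,0,-35],0]
    - [0.2,[0,0,-35],0]
    - [0.2,[0,0,-30],0]
    - [0.2,[0,0,-25],0]
    - [0.2,[0,0,-18],0]
    - [0.2,[0,0,-10],0]
    - [0.2,[0,0,-5],0]
    - [0.2,[0,0,0],0]
    - [0.2,[0,0,0],0]

```text
t: 24.4
eef_pos: [638.9, -249.4, 27.7]
ee_rot: [-0.0, 1.0, -0.0, 0.001]
wrist_force: [-0.1, -0.0, -3.1]
opening: 0.602
finger_force: 43.4
```

Request:
step_arm:
  targets:
    - [0.2,[0,0,-2],0]
    - [0.2,[0,0,-1.5],0]
    - [0.2,[0,0,0],0]

```text
t: 24.65
eef_pos: [638.3, -249.4, 23.5]
ee_rot: [0.0, 1.0, -0.0, 0.001]
wrist_force: [-0.7, 1.2, -2.1]
opening: 0.599
finger_force: 43.4
```

Request:
step_arm:
  targets:
    - [0.2,[0,0,-1.5],0]
    - [0.2,[0,0,-1],0]
    - [0.2,[0,0,0],0]

```text
t: 24.9
eef_pos: [637.9, -249.2, 20.2]
ee_rot: [0.0, 1.0, 0.0, -0.0]
wrist_force: [-0.4, -0.1, -3.1]
opening: 0.602
finger_force: 43.4
```

Request:
step_arm:
  targets:
    - [0.2,[0,0,-1],0]
    - [0.2,[0,0,0],0]

```text
t: 25.07
eef_pos: [638.1, -249.4, 19.6]
ee_rot: [0.0, 1.0, 0.0, 0.0]
wrist_force: [-0.5, 0.2, -0.5]
opening: 0.603
finger_force: 43.6
```

Contact is starting. I'll go down a touch more, release and retreat.

Request:
step_arm:
  targets:
    - [0.2,[0,0,-0.7],0]
    - [0.2,[0,0,0],0]
    - [0.5,[0,0,0],0]
    - [1,[0,0,0],0]
    - [1,[0,0,0],0]
    - [1,[0,0,0],0]
    - [1,[0,0,0],0]
    - [1,[0,0,0],0]
    - [1,[0,0,15],0]
    - [1,[0,0,25],0]
    - [1,[0,0,35],0]
    - [1,[0,0,35],0]
    - [1,[0,0,35],0]
    - [1,[0,0,35],0]
    - [1,[-20,25,0],0]
    - [1,[-20,25,0],0]
    - [1,[-20,25,0],0]
    - [1,[-20,25,0],0]
    - [1,[0,0,0],0]
    - [1,[0,0,0],0]

```text
t: 26.73
eef_pos: [557.8, -147.5, 199.8]
ee_rot: [-0.001, 1.0, 0.001, 0.001]
wrist_force: [1.2, -0.2, 0.9]
opening: 0.995
finger_force: 0.0
```

```bash
python3 - <<'E'
from h import *
o=env.observe();print(o["t"],o["eef_pos"],o["wrist_force"],o["opening"])
im=save("top","t9")
cv2.imwrite("pics/t9c.png",cv2.resize(im[130:330,180:560,::-1],None,fx=2,fy=2,interpolation=cv2.INTER_CUBIC))
look("housing_1_mid","top",45)
E
```

```text
26.7333 [ 557.8265501  -147.48343276  199.83185312] [ 1.17033374 -0.18241368  0.91123999] 0.99520857408634
housing_1_mid reg 0.98 [173.6, 270.6] ((645.714599609375, 255.90135192871094), (59.28083419799805, 98.51929473876953), 82.64683532714844)
housing_1_mid pt 0.61 [174.2 267.2] [647.9 260.   45. ]
housing_1_mid pt 0.47 [231.6 360.9] [496.   11.2  45. ]
```

View pics/t9c.png

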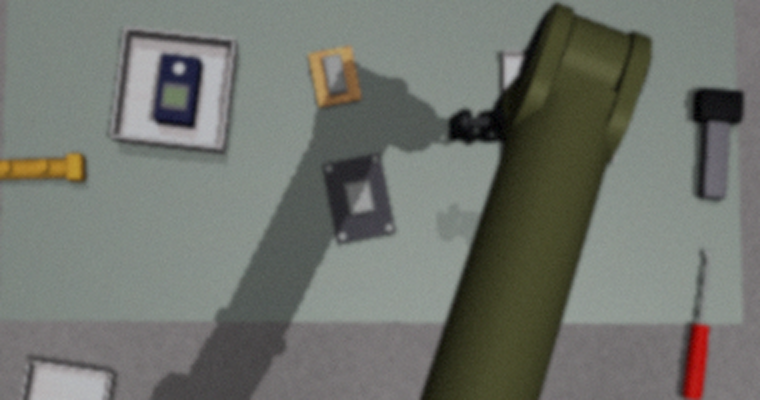

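The first housing stands upright in the big bin at crop (178,90), and the gauge and bystanders are undisturbed. The arm hides the tray, so I'll move aside and check the tray numerically.

Request:
step_arm:
  targets:
    - [1,[-5,38,0],0]
    - [1,[-5,38,0],0]
    - [1,[-5,38,0],0]
    - [1,[-5,38,0],0]
    - [1,[-5,38,0],0]
    - [1,[0,0,0],0]
    - [1,[0,0,0],0]

```text
t: 27.47
eef_pos: [533.6, 42.3, 198.7]
ee_rot: [-0.002, 1.0, -0.0, 0.0]
wrist_force: [-0.4, -0.7, -0.3]
opening: 1.0
finger_force: 0.0
```

```bash
python3 - <<'E'
from h import *
save("top","t10");look("housing_1_mid","top",45)
print(env.observe()["t"],env.observe()["joint_velocities"])
E
```

```text
housing_1_mid reg 0.95 [170.9, 268.1] ((644.5823364257812, 256.3386535644531), (61.38060760498047, 99.68376159667969), 82.74700164794922)
housing_1_mid pt 0.84 [174.4 268.7] [647.4 256.   45. ]
27.6167 [ 0.00519138 -0.00501217  0.00462156  0.00464029 -0.00383801 -0.00218055
 -0.00286412]
```

```bash
python3 - <<'E'
from h import *
im=cv2.imread("pics/t10.png").astype(int)
s=im[150:220,420:500];m=((s[...,0]-s[...,2]>15)&(s.sum(2)<330)).astype(np.uint8)
c=max(cv2.findContours(m,0,1)[0],key=cv2.contourArea)+[420,150]
w=np.array([px2w("top",[p[0][1],p[0][0]],45)[:2] for p in c],np.float32);print(cv2.minAreaRect(w))
E
```

```text
((633.7335205078125, -248.16192626953125), (52.90856170654297, 88.67543029785156), 89.1368408203125)
```

The second housing is upright in the tray at (634, -248), with a footprint of 89 x 53 mm. Handing in.

```bash
python3 -c "
from station import env
print(env.finish_job())"
```

```text
the job is handed in; nothing more can be done
None
```

The job is handed in: the housing that stopped on the tongue is upright in the large deep bin, and the one that went fully home is upright in the shallow tray.

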